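Lock the rotating work stand with its cross pin

TASK

Lock the manifold casting on the rotating work stand so that it can be brushed: stand the knob-headed lock pin from the pin block in the bore on top of the stand's sleeve, turn the crank slowly until the pin's end drops into the hidden cross-hole of the tube, then push the pin down fully home and let go. Do not force the crank or the pin, and leave everything else where it is.

Things in the scene. Friction and masses are not known exactly. Their poses are not given: they have to be found in the camera images.
- pin: steel lock pin standing in one of the block's three holes, the only one with a round knob. Shank 12 mm in diameter, 96 mm long, bullet nose (9 mm at the tip, full size 4 mm up); knob 26 mm in diameter, 28 mm high; 0.15 to 0.25 kg. Origin at the centre of its lower tip, z towards the head: knob from z = 96 to 124 mm. In the block its tip is 10 mm above the bench
- pin_tip (a point): centre of the lock pin's lower tip (same point as the pin's origin)
- pin_shoulder (a point): on the pin's axis at the underside of the knob, 96 mm above the tip; it seats on the boss when the pin is home, and the tip then sticks out below the tube
- block: wooden pin block, 150 x 50 x 50 mm, fixed to the bench; three holes 13.4 mm in diameter, 40 mm deep, in a row along its x axis at -50, 0 and +50 mm. Origin under its centre. Lock pin, hex-headed bolt and headless drift stand in them in any order
- bolt: hex-headed bolt, 12 mm shank, 70 mm long over all, in the pin block; not to be used
- drift: plain straight round drift without a head, 12 mm in diameter and 135 mm long, in the pin block; not to be used
- stand: rotating work stand fixed to the bench: base plate 200 x 170 x 12 mm, post, and a level sleeve 60 mm in diameter along the stand's y axis (y = -50 to +78 mm), axis 120 mm above the bench. A round boss 34 mm in diameter on top of it, up to 180 mm above the bench, has an upright bore 13 mm in diameter. Origin on the bench below that bore, z up, yaw varies
- bore_mouth (a point): centre of the bore's upper end on top of the boss, 180 mm above the bench; axes as the stand's. The bore goes straight down to the inner tube
- crank: crank, faceplate and casting, turning together about the sleeve's axis. Origin on that axis at the bore, 120 mm above the bench; y along it towards the casting, z towards the handle. Leans 0.55 to 0.85 rad to the stand's -x side at the start, turns 1.05 rad either way, stays where left (2 to 4 N at the handle turn it). More than 10 N at the handle against a blocked tube is forcing it
- knob (a point): centre of the crank's freely spinning round handle, 24 mm in diameter, 48 mm long along the axis, on a circle of 95 mm radius, 99 mm to the bore's -y side; the crank arm is 30 mm to its +y side. Where the cross-hole meets the bore is unknown (crank clamped on anyhow): from 0.30 rad on the starting side of upright to 0.50 rad past upright
- spray1: tall spray can, 66 mm in diameter, 190 mm high; bystander
- spray2: second spray can, black, same size; bystander
- wrench: wrench 200 mm long lying on the bench; bystander
- brush: brush 220 mm long lying on the bench; bystander
- gasket: flat steel ring 76 mm in diameter, 6 mm thick, on the bench; bystander
- tube_top (a point): point of the bore's axis at the top of the inner tube (46 mm in diameter, 143 mm above the bench), hidden in the sleeve. A pin put in the bore stands on it. When the 13.4 mm cross-hole comes under it the pin drops 11 to 25 mm by its weight onto a spring ball and blocks the tube; a push of 7 to 15 N then takes it home, up to 20 N if the crank is left pressing on it

How it is judged:
On the way, in this order (a step that is already met when the one before it is completed fails the run):
1. the lock pin stands in the bore of the sleeve (z of pin_tip in the frame of bore_mouth below -0.025 m and horizontal distance between pin_tip and bore_mouth below 0.004 m), for 0.2 s.
2. the pin's end has dropped into the cross-hole of the tube (z of pin_tip in the frame of bore_mouth below -0.043 m and horizontal distance between pin_tip and bore_mouth below 0.004 m), for 0.2 s.
At the end, for the whole second after the job is handed in: the lock pin is home in the stand: the underside of its knob within 3 mm of the top of the boss and centred on the bore within 3 mm, the pin through the tube's cross-hole, pin and crank at rest and released (z of pin_shoulder in the frame of bore_mouth below 0.003 m and horizontal distance between pin_shoulder and bore_mouth below 0.003 m and linear speed of pin below 0.02 m/s and angular speed of crank below 0.05 rad/s); the robot touches nothing.
It fails at once if the pin or the crank is forced: pin and tube press on each other with more than 90 N (contact force between pin and crank above 90 N).
It fails at once if another pin is taken out of the block or lifted (distance of any of bolt, drift from where it was at the start of the episode above 0.015 m).
It fails at once if a bystander is pushed or knocked over (distance of any of spray1, spray2, wrench, brush, gasket from where it was at the start of the episode above 0.03 m).
It also fails if it takes over 72 s, if anything falls off the work surface, if the arm or the gripper's body presses on something with over 40 N, if the wrist force passes 120 N, or if a joint passes its speed limit or range.

ROBOT

A 7-joint arm with a two-finger parallel gripper is mounted at the origin on the work surface. World frame = base frame: x ahead of the robot, y to its left, z up, the work surface at z = 0. Lengths are in m, angles in rad, forces in N, time in s.
With the tool pointing down it reaches from about 0.425 to 0.875 m from the base axis. Payload 8.4 kg.
Tool frame: the origin (TCP) lies at the very end of the fingers, on their centre line; the grasp point (between the pads) lies 19 mm behind it (env.tcp_to_grasp is the z of the grasp point in the tool frame, in m); z points along the fingers, y is the line along which they close (so a half turn about z gives the same grasp; the last joint's range is limited). The gripper opens to 87 mm and grips with 3 to 60 N. Pads are 19 mm wide; open, the fingers measure 117 mm over their backs; the gripper's body (75 mm by 190 mm) begins 51 mm behind the grasp point.
Start: joints at [1.014, 0.333, 0.04, 1.465, -0.013, 1.343, -0.059], TCP at [0.287, -0.583, 0.223] pointing down, gripper open.
Joint ranges: [-2.58, 2.58], [-0.38, 2.09], [-1.3, 1.39], [0.25, 2.4], [-1.5, 4.64], [0.08, 2.09], [-2.65, 2.65]. Speed limits (rad/s): [2.22, 2.22, 2.79, 2.79, 3.14, 3.14, 3.14].

INTERFACE

Orientations are given as [roll, pitch, yaw] about the fixed x, y, z axes, in that order (R = Rz(yaw) Ry(pitch) Rx(roll)).
In Python, from station import env gives the robot as it stands.
- The arm moves only by the shell command python3 -m creep 'ROWS' [OPENING]. ROWS is JSON, a list of rows, each an object of numbers: "dx", "dy", "dz": the shift along the tool's x, y, z in cm; "turn": the turn about the tool's z in degrees. In form: [{"dx": .., "dy": .., "dz": .., "turn": ..}, ...]. A call has 1 to 20 rows; each row is the pose to reach, as a shift and turn from the pose commanded when the call began, along the tool's axes at that moment; what a row does not reach only later rows make up. A row lasts 1/10 s, in which the tool goes at most 50 mm and 8.59 degrees, less where a joint would pass 70% of its speed; a pose out of reach is approached as far as the arm can. A call with a gripper value outside its range is refused whole. OPENING is the finger opening in cm, from 0 to 8.7, set as the call begins (- or left out, the last holds). The fingers move at their own pace and stop on an object; the grip force is fixed at half the most. Time passes only in rows, so rows that repeat a pose let the fingers close. It gives the time, the measured TCP pose, the force, the opening and the grip force at its end, in the units of the state.
- env.get_obs(): the state, without advancing time (a new reading comes with each control period).
- env.read_camera(name): name is "scene" or "top" or "wrist"; returns (picture, depth): 400x640x3 uint8, blue, green, red; 400x640 float32, m along the optical axis (not along the pixel's ray), 0 where there is no reading.
- env.get_calibration(name): a dict with "fx", "fy", "cx", "cy" (pixels), "D" ([k1, k2, p1, p2, k3] as OpenCV has them; the pictures are not rectified), "rvec" (rotation vector, rad) and "tvec" (3), from world to camera coordinates, as OpenCV has them; the wrist camera has in their place "T_tool_cam" (4x4, takes a point from camera to tool coordinates, whose origin is the TCP and whose axes are the flange's). Camera axes: x right, y down, z forward; pixel columns grow to the right and rows downward; lengths in m; the calibration is good to about 2 mm. A picture is of the moment at which its call begins: read the wrist's pose just before it. get_calibration takes no time and is no camera call.
- env.sign_off(): hands the job in; it is judged then, once.
The state is a dict: "clock": time; "qpos": joint angles; "qd": joint speeds; "joint_torque": joint torques, N m; "tcp_pos": TCP position; "tool_rot": TCP orientation; "force": force on the tool from outside, world axes, zero at the start; "wrist_torque": the same for the moment, N m; "grip_width": finger opening in m; "grip_force": force on a finger pad.
Only numpy, scipy, OpenCV 4.12 (cv2) and the standard library are available. Lean on these libraries where they do the work, as an engineer would, in place of code of your own. Each camera call takes 0.05 s, during which the arm holds its last target. There are 200 camera calls.

## Working session

There is one attempt and no reset: what is moved stays moved. The work goes in short steps, Python scripts to look and compute and a shell command to move; the robot and the scene stay as the last step left them, time stands still between calls to the robot, and variables do not carry over. Pictures are saved under pics/ and viewed, at most 10 in all, crops included, and the job is handed in when it is done.

```bash
ls; mkdir -p pics
python3 - <<'E'
from station import env
import cv2,numpy as np
o=env.get_obs();print({k:np.round(v,3) for k,v in o.items()})
for n in ("scene","top"):
    p,d=env.read_camera(n);cv2.imwrite(f"pics/{n}0.png",p);np.savez(f"{n}0.npz",p=p,d=d)
    print(n,env.get_calibration(n),(d>0).mean())
print(env.get_calibration("wrist"))
E
```

```text
pics
{'clock': np.float64(0.0), 'qpos': array([ 1.014,  0.334,  0.04 ,  1.466, -0.013,  1.343, -0.058]), 'qd': array([ 0.001,  0.   , -0.002,  0.   , -0.   ,  0.   , -0.001]), 'joint_torque': array([ 1.0000e-03, -6.5636e+01,  1.3360e+00, -4.0379e+01, -6.0000e-02,
        4.5000e-02,  0.0000e+00]), 'tcp_pos': array([ 0.287, -0.583,  0.222]), 'tool_rot': array([-3.14 ,  0.   ,  0.458]), 'force': array([ 0.506, -0.155, -0.202]), 'wrist_torque': array([-0.031, -0.005,  0.01 ]), 'grip_force': np.float64(0.0), 'grip_width': np.float64(0.087)}
scene {'fx': 473.2746883587855, 'fy': 473.2746883587855, 'cx': 317.2781458512905, 'cy': 194.83149547423892, 'D': array([-0.06809843,  0.        ,  0.        ,  0.        ,  0.        ]), 'rvec': array([ 1.79407183,  1.60380144, -0.6967906 ]), 'tvec': array([ 0.07275512, -0.24585413,  1.51608538])} 0.99572265625
top {'fx': 427.1493346486032, 'fy': 427.1493346486032, 'cx': 313.9873118406175, 'cy': 211.3953702071138, 'D': array([-0.032463,  0.      ,  0.      ,  0.      ,  0.      ]), 'rvec': array([ 2.12961218, -2.16674718,  0.09851837]), 'tvec': array([-0.12595211,  0.53102145,  1.27054866])} 0.9960078125
{'fx': 318.92270840053504, 'fy': 318.92270840053504, 'cx': 318.1095925649697, 'cy': 198.9489176399098, 'D': array([-0.05635245,  0.        ,  0.        ,  0.        ,  0.        ]), 'T_tool_cam': array([[ 7.91201780e-04, -9.57370917e-01, -2.88860348e-01,
         8.04615309e-02],
       [ 9.99999685e-01,  7.77180218e-04,  1.63233869e-04,
         6.17069676e-04],
       [ 6.82211898e-05, -2.88860386e-01,  9.57371230e-01,
        -1.61463889e-01],
       [ 0.00000000e+00,  0.00000000e+00,  0.00000000e+00,
         1.00000000e+00]])}
```

View pics/scene0.png

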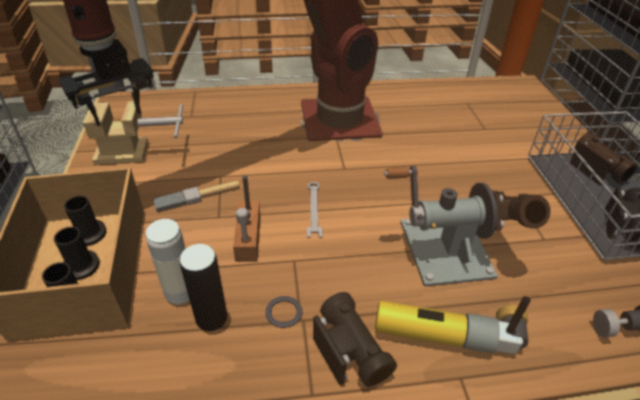

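View pics/top0.png

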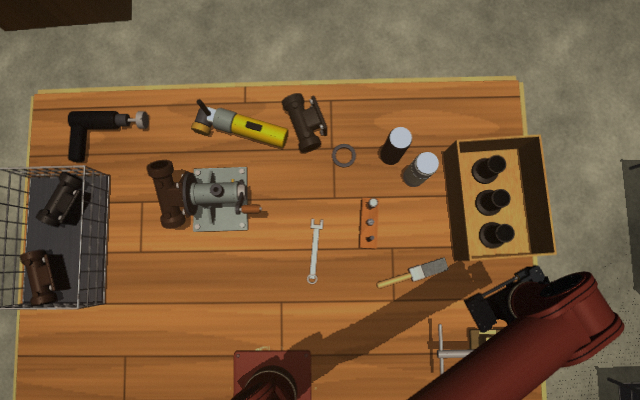

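Scene: block at about (247,232), with the round knob nearest the camera at (242,215) and the drift behind it at (246,190). The stand is at (450,210), its boss at (449,196) and the crank handle at (398,172). Top: block at (370,222), a big head at (373,203), bore at (217,189), handle at (250,209).

```bash
cat > h.py <<'E'
import numpy as np,cv2
from scipy.spatial.transform import Rotation as R
from station import env
def cam(n,obs=None):
    c=env.get_calibration(n);K=np.array([[c['fx'],0,c['cx']],[0,c['fy'],c['cy']],[0,0,1]])
    if n=='wrist':
        T=np.eye(4);T[:3,:3]=R.from_euler('xyz',obs['tool_rot']).as_matrix();T[:3,3]=obs['tcp_pos'];T=T@c['T_tool_cam']
    else:
        r=cv2.Rodrigues(c['rvec'])[0];T=np.eye(4);T[:3,:3]=r.T;T[:3,3]=-r.T@c['tvec']
    return K,c['D'],T
def rays(n,uv,obs=None):
    K,D,T=cam(n,obs);q=cv2.undistortPoints(np.array(uv,float).reshape(-1,1,2),K,D).reshape(-1,2)
    return T[:3,3],np.c_[q,np.ones(len(q))]@T[:3,:3].T
def plane(n,uv,z,obs=None):
    o,d=rays(n,uv,obs);return o+d*((z-o[2])/d[:,2])[:,None]
def cloud(n,depth,obs=None):
    v,u=np.mgrid[:400,:640];o,d=rays(n,np.c_[u.ravel(),v.ravel()],obs)
    return (o+d*depth.reshape(-1,1)).reshape(400,640,3)
def meet(n1,uv1,n2,uv2):
    a,d=rays(n1,[uv1]);b,e=rays(n2,[uv2]);d=d[0];e=e[0]
    s=np.linalg.lstsq(np.c_[d,-e],b-a,rcond=None)[0];p,q=a+d*s[0],b+e*s[1];return (p+q)/2,np.linalg.norm(p-q)
E
python3 - <<'E'
from h import *
t=np.load('top0.npz');s=np.load('scene0.npz')
a=cv2.resize(t['p'][150:250,170:270],(400,400),interpolation=cv2.INTER_CUBIC)
b=cv2.resize(t['p'][180:260,330:410],(400,400),interpolation=cv2.INTER_CUBIC)
c=cv2.resize(s['p'][150:290,380:560],(450,350)[:2],interpolation=cv2.INTER_CUBIC)[:200]
c=cv2.resize(s['p'][165:275,210:290],(290,400),interpolation=cv2.INTER_CUBIC)
d=cv2.resize(s['p'][160:290,380:560],(500,361),interpolation=cv2.INTER_CUBIC)
cv2.imwrite('pics/crop.png',cv2.resize(np.hstack([a,b]),(800,400)))
C=cloud('top',t['d'])
def show(lbl,m):
    P=C[m];print(lbl,len(P),P.mean(0).round(4),P.min(0).round(3),P.max(0).round(3))
roi=np.zeros((400,640),bool)
r=roi.copy();r[190:250,350:390]=1
print('bench z',np.median(C[240:246,300:306,2]))
show('block top',r&(abs(C[...,2]-.05)<.006))
show('>.055',r&(C[...,2]>.058)); show('>.11',r&(C[...,2]>.12))
n,l=cv2.connectedComponents((r&(C[...,2]>.056)).astype(np.uint8))
for i in range(1,n):show(i,l==i)
r=roi.copy();r[160:240,180:270]=1
show('boss',r&(abs(C[...,2]-.18)<.006)&(np.arange(640)[None]>205)&(np.arange(640)[None]<228))
show('sleeve',r&(abs(C[...,2]-.15)<.006)&(np.arange(640)[None]>205))
show('plate',r&(abs(C[...,2]-.012)<.006))
m=cv2.inRange(cv2.cvtColor(t['p'],cv2.COLOR_BGR2HSV),(0,60,30),(20,255,255))>0
show('handle',r&m&(C[...,2]>.1)&(np.arange(640)[None]>238))
E
```

```text
bench z 0.001550105740236507
block top 686 [ 0.4847 -0.2964  0.0503] [ 0.414 -0.328  0.044] [ 0.564 -0.267  0.056]
>.055 164 [ 0.4909 -0.2839  0.2468] [ 0.376 -0.315  0.058] [ 0.552 -0.168  1.32 ]
>.11 106 [ 0.4944 -0.2771  0.336 ] [ 0.376 -0.315  0.121] [ 0.552 -0.168  1.32 ]
1 1 [ 0.3756 -0.1678  1.3202] [ 0.376 -0.168  1.32 ] [ 0.376 -0.168  1.32 ]
2 2 [ 0.3756 -0.1678  1.3202] [ 0.376 -0.168  1.32 ] [ 0.376 -0.168  1.32 ]
3 1 [ 0.3756 -0.1678  1.3202] [ 0.376 -0.168  1.32 ] [ 0.376 -0.168  1.32 ]
4 76 [ 0.5385 -0.3008  0.1297] [ 0.527 -0.315  0.06 ] [ 0.552 -0.289  0.139]
5 1 [ 0.3756 -0.1678  1.3202] [ 0.376 -0.168  1.32 ] [ 0.376 -0.168  1.32 ]
6 1 [ 0.5442 -0.3267  0.0561] [ 0.544 -0.327  0.056] [ 0.544 -0.327  0.056]
7 1 [ 0.3756 -0.1678  1.3202] [ 0.376 -0.168  1.32 ] [ 0.376 -0.168  1.32 ]
8 1 [ 0.3756 -0.1678  1.3202] [ 0.376 -0.168  1.32 ] [ 0.376 -0.168  1.32 ]
9 1 [ 0.3756 -0.1678  1.3202] [ 0.376 -0.168  1.32 ] [ 0.376 -0.168  1.32 ]
10 1 [ 0.3756 -0.1678  1.3202] [ 0.376 -0.168  1.32 ] [ 0.376 -0.168  1.32 ]
11 1 [ 0.5266 -0.3024  0.0564] [ 0.527 -0.302  0.056] [ 0.52
[... 1232 characters left out ...]
47 -0.273  0.056]
28 30 [ 0.4392 -0.292   0.1213] [ 0.434 -0.299  0.056] [ 0.45  -0.288  0.15 ]
29 2 [ 0.4343 -0.3157  0.0565] [ 0.434 -0.317  0.056] [ 0.434 -0.314  0.057]
30 1 [ 0.4233 -0.2698  0.0568] [ 0.423 -0.27   0.057] [ 0.423 -0.27   0.057]
31 1 [ 0.3756 -0.1678  1.3202] [ 0.376 -0.168  1.32 ] [ 0.376 -0.168  1.32 ]
32 1 [ 0.3756 -0.1678  1.3202] [ 0.376 -0.168  1.32 ] [ 0.376 -0.168  1.32 ]
boss 105 [0.5766 0.1282 0.1795] [0.561 0.112 0.174] [0.592 0.145 0.185]
sleeve 311 [0.5755 0.1057 0.1483] [0.544 0.057 0.144] [0.608 0.165 0.156]
plate 1825 [0.5662 0.1543 0.0116] [0.454 0.008 0.006] [0.701 0.288 0.018]
handle 283 [0.5306 0.0346 0.2149] [ 0.376 -0.168  0.102] [0.609 0.077 1.32 ]
```

View pics/crop.png

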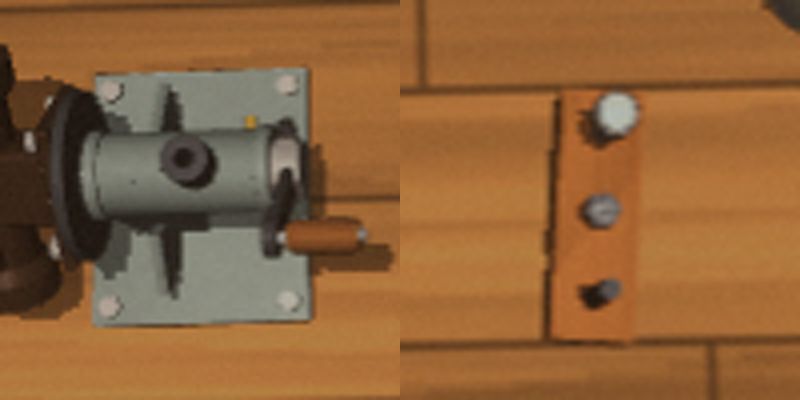

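The crop shows the pin (white round head) at the far end of the block, and the bore is clear. Fused estimates: pin (0.5385,-0.300), bore (0.577,0.128). I'll hover over the pin with yaw 90°.

```bash
python3 -m creep '[{"dz":-7},{"dz":-7,"dx":5,"dy":-2,"turn":-8},{"dz":-7,"dx":10,"dy":-4,"turn":-16},{"dz":-7,"dx":15,"dy":-6,"turn":-24},{"dz":-7,"dx":20,"dy":-8,"turn":-32},{"dz":-7,"dx":25,"dy":-10,"turn":-40},{"dz":-7,"dx":30,"dy":-12.2,"turn":-48},{"dz":-6,"dx":35.1,"dy":-14.3,"turn":-56},{"dz":-3,"dx":35.1,"dy":-14.3,"turn":-63.8},{"dz":-2,"dx":35.1,"dy":-14.3,"turn":-63.8},{"dz":-2,"dx":35.1,"dy":-14.3,"turn":-63.8},{"dz":-2,"dx":35.1,"dy":-14.3,"turn":-63.8},{"dz":-2,"dx":35.1,"dy":-14.3,"turn":-63.8}]' 5
python3 - <<'E'
from h import *
o=env.get_obs();p,d=env.read_camera('wrist');cv2.imwrite('pics/w1.png',p)
print(o['tcp_pos'],o['tool_rot'],o['clock'])
C=cloud('wrist',d,o)
n=((abs(C[...,2]-.134)<.006)&(abs(C[...,0]-.5385)<.03)&(abs(C[...,1]+.30)<.03)).astype(np.uint8)
v,u=np.nonzero(n);print(len(u),C[n>0].mean(0),u.mean(),v.mean())
c=max(cv2.findContours(n,0,2)[0],key=cv2.contourArea);(x,y),r=cv2.minEnclosingCircle(c);print(x,y,r,plane('wrist',[[x,y],[u.mean(),v.mean()]],.134,o))
E
```

```text
[ 0.28705052 -0.5827263   0.22176583] [-3.14015743e+00  1.25132221e-04  4.57730910e-01] 0.1
0 [nan nan nan] nan nanschema error: expected keys dx, dy, dz, turn
<stdin>:6: RuntimeWarning: Mean of empty slice.
  ret = um.true_divide(
  ret = ret.dtype.type(ret / rcount)
Traceback (most recent call last):
ValueError: max() iterable argument is empty
```

View pics/w1.png

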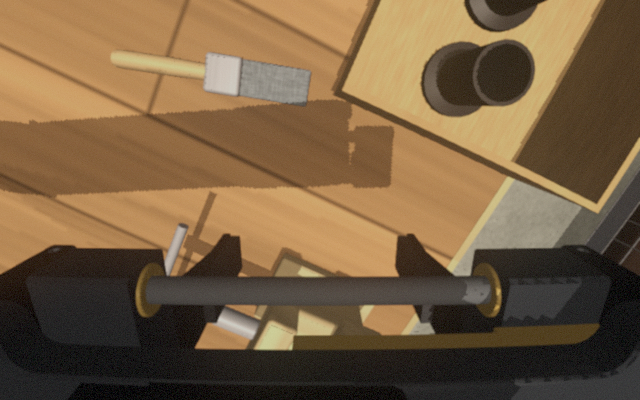

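The move was refused because every row needs all four keys. The wrist view shows the gripper's own body in the lower half, with the fingertips near (230,240) and (405,240).

```bash
python3 -m creep '[{"dx":0,"dy":0,"dz":-7,"turn":0},{"dz":-7,"dx":5,"dy":-2,"turn":-8},{"dz":-7,"dx":10,"dy":-4,"turn":-16},{"dz":-7,"dx":15,"dy":-6,"turn":-24},{"dz":-7,"dx":20,"dy":-8,"turn":-32},{"dz":-7,"dx":25,"dy":-10,"turn":-40},{"dz":-7,"dx":30,"dy":-12.2,"turn":-48},{"dz":-6,"dx":35.1,"dy":-14.3,"turn":-56},{"dz":-3,"dx":35.1,"dy":-14.3,"turn":-63.8},{"dz":-2,"dx":35.1,"dy":-14.3,"turn":-63.8},{"dz":-2,"dx":35.1,"dy":-14.3,"turn":-63.8},{"dz":-2,"dx":35.1,"dy":-14.3,"turn":-63.8},{"dz":-2,"dx":35.1,"dy":-14.3,"turn":-63.8}]' 5
cat > pin.py <<'E'
from h import *
o=env.get_obs();p,d=env.read_camera('wrist');cv2.imwrite('pics/w2.png',p)
print(o['tcp_pos'],o['tool_rot'],o['clock'])
C=cloud('wrist',d,o)
n=((abs(C[...,2]-.134)<.006)&(abs(C[...,0]-.5385)<.03)&(abs(C[...,1]+.30)<.03)).astype(np.uint8)
v,u=np.nonzero(n);print(len(u),C[n>0].mean(0),u.mean(),v.mean())
c=max(cv2.findContours(n,0,2)[0],key=cv2.contourArea);(x,y),r=cv2.minEnclosingCircle(c);print(x,y,r,plane('wrist',[[x,y],[u.mean(),v.mean()]],.134,o))
E
python3 pin.py
```

```text
clock: 1.45
tcp_pos: [0.5385, -0.3014, 0.2437]
tool_rot: [3.141, 0.001, 1.568]
force: [-0.0, 0.0, -0.5]
grip_width: 0.0503
grip_force: 0.0
[ 0.53847079 -0.30141265  0.24374538] [3.14051088e+00 1.17392308e-03 1.56805600e+00] 1.45
597 [ 0.54286679 -0.30086899  0.132308  ] 321.58626465661644 194.99832495812396
321.5 194.9166717529297 14.056782722473145 [[ 0.54276805 -0.30026955  0.134     ]
 [ 0.54284449 -0.300345    0.134     ]]
```

View pics/w2.png

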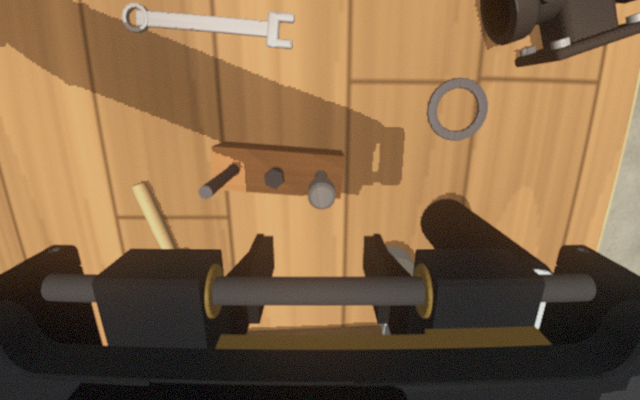

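The knob is at (321,195), close to the camera's centre column, with the gasket, wrench and cans clear. I'll shift +2.7 mm in x, descend and grip.

```bash
python3 -m creep '[{"dx":0.1,"dy":0.27,"dz":4,"turn":0},{"dx":0.1,"dy":0.27,"dz":8,"turn":0},{"dx":0.1,"dy":0.27,"dz":11,"turn":0},{"dx":0.1,"dy":0.27,"dz":13,"turn":0},{"dx":0.1,"dy":0.27,"dz":14.2,"turn":0},{"dx":0.1,"dy":0.27,"dz":14.2,"turn":0}]' && python3 -m creep '[{"dx":0,"dy":0,"dz":0,"turn":0},{"dx":0,"dy":0,"dz":0,"turn":0},{"dx":0,"dy":0,"dz":0,"turn":0},{"dx":0,"dy":0,"dz":0,"turn":0},{"dx":0,"dy":0,"dz":0,"turn":0}]' 1.8
```

```text
clock: 2.1
tcp_pos: [0.5408, -0.299, 0.0997]
tool_rot: [-3.14, -0.001, 1.57]
force: [-0.2, -0.3, 0.3]
grip_width: 0.0502
grip_force: 0.0
clock: 2.6
tcp_pos: [0.542, -0.2989, 0.1013]
tool_rot: [3.141, 0.001, 1.571]
force: [-0.4, -0.0, 3.7]
grip_width: 0.025
grip_force: 30.0
```

```bash
python3 -m creep '[{"dx":0,"dy":0,"dz":-1,"turn":0},{"dx":0,"dy":0,"dz":-4,"turn":0},{"dx":0,"dy":0,"dz":-8,"turn":0},{"dx":0,"dy":0,"dz":-12,"turn":0},{"dx":0,"dy":0,"dz":-16,"turn":0},{"dx":0,"dy":0,"dz":-20,"turn":0},{"dx":3,"dy":0,"dz":-21.5,"turn":0},{"dx":7,"dy":0.5,"dz":-21.5,"turn":0},{"dx":11,"dy":1,"dz":-21.5,"turn":0},{"dx":15,"dy":1.5,"dz":-21.5,"turn":0},{"dx":19,"dy":2,"dz":-21.5,"turn":0},{"dx":23,"dy":2.5,"dz":-21.5,"turn":0},{"dx":27,"dy":3,"dz":-21.5,"turn":0},{"dx":31,"dy":3.5,"dz":-21.5,"turn":0},{"dx":35,"dy":3.5,"dz":-21.5,"turn":0},{"dx":37,"dy":3.5,"dz":-21.5,"turn":0},{"dx":37.7,"dy":3.5,"dz":-21.5,"turn":0},{"dx":37.7,"dy":3.5,"dz":-21.5,"turn":0},{"dx":37.7,"dy":3.5,"dz":-21.5,"turn":0}]'
python3 - <<'E'
from h import *
o=env.get_obs();p,d=env.read_camera('wrist');cv2.imwrite('pics/w3.png',p);np.savez('w3.npz',p=p,d=d,pos=o['tcp_pos'],rot=o['tool_rot'])
print(o['tcp_pos'],o['tool_rot'],o['clock'],o['force'])
C=cloud('wrist',d,o)
n=((abs(C[...,2]-.18)<.006)&(abs(C[...,0]-.577)<.03)&(abs(C[...,1]-.128)<.03)).astype(np.uint8)
v,u=np.nonzero(n);print(len(u),C[n>0].mean(0),u.mean(),v.mean())
c=max(cv2.findContours(n,0,2)[0],key=cv2.contourArea);(x,y),r=cv2.minEnclosingCircle(c);print(x,y,r,plane('wrist',[[x,y]],.18,o))
E
```

```text
clock: 4.5
tcp_pos: [0.5766, 0.0764, 0.3156]
tool_rot: [-3.141, 0.001, 1.569]
force: [0.3, -0.3, -1.1]
grip_width: 0.0248
grip_force: 30.0
[0.57661434 0.07644291 0.31557898] [-3.14142374e+00  8.72896166e-04  1.56929006e+00] 4.5 [ 0.34684876 -0.2685992  -1.13236562]
907 [0.58049687 0.13082253 0.17913214] 321.0011025358324 131.17309812568908
321.0 131.125 18.56123161315918 [[0.58048714 0.1310039  0.18      ]]
```

View pics/w3.png

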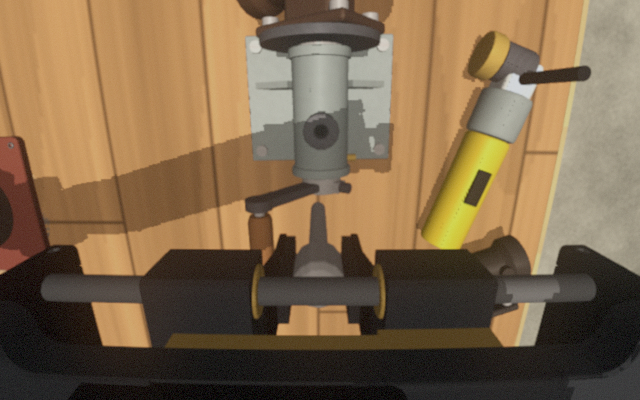

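The boss and bore are at (321,131), and the pin's shank hangs with its tip near (318,204). I'll measure the tip relative to the bore in this same picture.

Run:
```python
from h import *
w=np.load('w3.npz');o=dict(tcp_pos=w['pos'],tool_rot=w['rot'])
C=cloud('wrist',w['d'],o)
for v in range(196,246,4):
    m=[u for u in range(290,350) if C[v,u,2]>.2]
    if m:print(v,m[0],m[-1],len(m),C[v,m].mean(0).round(4),C[v,m].max(0).round(3),C[v,m].min(0).round(3))
g=cv2.cvtColor(w['p'],cv2.COLOR_BGR2GRAY)[118:146,306:336]
d=(g<np.percentile(g,100*0.11)).astype(np.uint8);v,u=np.nonzero(d);print('dark',np.median(u)+306,np.median(v)+118)
for r in g[::2]:print(*r[::2])
```

```text
200 330 330 1 [0.5775 0.1562 0.477 ] [0.578 0.156 0.477] [0.578 0.156 0.477]
204 313 323 11 [0.5777 0.0781 0.2335] [0.582 0.079 0.235] [0.574 0.076 0.228]
208 311 325 15 [0.5777 0.0775 0.242 ] [0.583 0.079 0.247] [0.572 0.075 0.234]
212 311 325 15 [0.5776 0.0778 0.2521] [0.583 0.079 0.256] [0.572 0.075 0.245]
216 311 325 15 [0.5776 0.0777 0.2608] [0.583 0.079 0.264] [0.572 0.075 0.254]
220 310 326 17 [0.5776 0.0776 0.2684] [0.583 0.079 0.272] [0.572 0.074 0.259]
224 310 326 17 [0.5776 0.0775 0.276 ] [0.583 0.079 0.28 ] [0.572 0.074 0.267]
228 292 326 18 [0.5776 0.0822 0.2946] [0.583 0.156 0.477] [0.572 0.075 0.278]
232 310 347 19 [0.5779 0.0818 0.3   ] [0.584 0.156 0.477] [0.572 0.074 0.282]
236 290 349 33 [0.5787 0.0812 0.3047] [0.595 0.086 0.317] [0.562 0.074 0.287]
240 290 349 34 [0.5786 0.0841 0.3167] [0.594 0.156 0.477] [0.563 0.075 0.296]
244 290 349 42 [0.5788 0.087  0.3281] [0.594 0.156 0.477] [0.563 0.084 0.321]
dark 320.0 131.0
155 120 119 128 132 128 109 83 91 92 83 81 78 79 104
124 113 125 110 89 90 83 78 79 77 82 73 80 77 76
72 86 92 80 75 76 77 75 76 80 79 76 75 79 71
76 73 76 76 75 74 69 62 58 71 75 77 79 77 80
75 74 80 78 77 56 51 43 47 48 62 77 75 73 71
75 77 78 74 65 39 46 48 42 44 55 72 77 76 77
77 76 75 75 58 45 43 47 51 51 49 64 77 79 76
75 73 76 77 55 45 47 43 43 52 49 58 72 76 74
76 79 73 71 62 52 42 46 41 54 54 71 76 77 81
75 69 79 77 66 57 53 50 47 54 62 74 75 74 75
72 73 75 78 80 68 61 58 61 65 70 77 73 76 77
70 73 76 78 74 73 74 67 78 79 69 75 74 73 71
87 71 73 77 76 75 72 76 78 76 78 75 77 74 79
104 91 73 68 77 76 74 71 69 75 77 74 73 77 94
```

```bash
python3 -m creep '[{"dx":2.5,"dy":0.1,"dz":0,"turn":0},{"dx":5,"dy":0.27,"dz":0,"turn":0},{"dx":5.75,"dy":0.27,"dz":1,"turn":0},{"dx":5.75,"dy":0.27,"dz":2,"turn":0},{"dx":5.75,"dy":0.27,"dz":3,"turn":0},{"dx":5.75,"dy":0.27,"dz":3.6,"turn":0},{"dx":5.75,"dy":0.27,"dz":3.6,"turn":0},{"dx":5.75,"dy":0.27,"dz":3.6,"turn":0}]'
python3 - <<'E'
from h import *
o=env.get_obs();p,d=env.read_camera('wrist');np.savez('w4.npz',p=p,d=d,pos=o['tcp_pos'],rot=o['tool_rot'])
s,ds=env.read_camera('scene')
a=cv2.resize(p[120:270,220:420],(800,600),interpolation=cv2.INTER_CUBIC)[:, 150:650]
b=cv2.resize(s[130:280,405:480],(300,600),interpolation=cv2.INTER_CUBIC)
cv2.imwrite('pics/w4.png',np.hstack([a,b]))
C=cloud('wrist',d,o)
for v in range(150,246,6):
    m=[u for u in range(290,350) if C[v,u,2]>.185]
    if m:print(v,m[0],m[-1],len(m),C[v,m].mean(0).round(4),C[v,m].max(0).round(4),C[v,m].min(0).round(4))
n=((abs(C[...,2]-.18)<.005)&(abs(C[...,0]-.577)<.03)&(abs(C[...,1]-.128)<.03)).astype(np.uint8)
print(C[n>0].max(0),C[n>0].min(0))
E
```

```text
clock: 5.35
tcp_pos: [0.5792, 0.1351, 0.2797]
tool_rot: [-3.142, 0.0, 1.57]
force: [0.2, 1.0, -0.2]
grip_width: 0.0251
grip_force: 30.0
204 313 323 11 [0.5803 0.1369 0.1979] [0.5844 0.1377 0.2007] [0.5763 0.1355 0.1937]
210 311 325 15 [0.5803 0.1363 0.2113] [0.5858 0.1377 0.2152] [0.5748 0.1337 0.2035]
216 311 325 15 [0.5803 0.1366 0.2253] [0.5854 0.1377 0.2285] [0.5751 0.1346 0.2198]
222 310 326 17 [0.5801 0.1408 0.2485] [0.5859 0.2147 0.4411] [0.5746 0.1334 0.2292]
228 310 326 17 [0.5802 0.1365 0.248 ] [0.5856 0.1376 0.2507] [0.5749 0.1338 0.2414]
234 310 327 18 [0.5805 0.1363 0.2574] [0.5861 0.1378 0.2609] [0.5751 0.1333 0.2505]
240 290 349 33 [0.5813 0.1404 0.2758] [0.5968 0.1451 0.2861] [0.5652 0.1328 0.2587]
[0.59680739 0.14780699 0.18092829] [0.56377181 0.11659416 0.17500015]
```

View pics/w4.png

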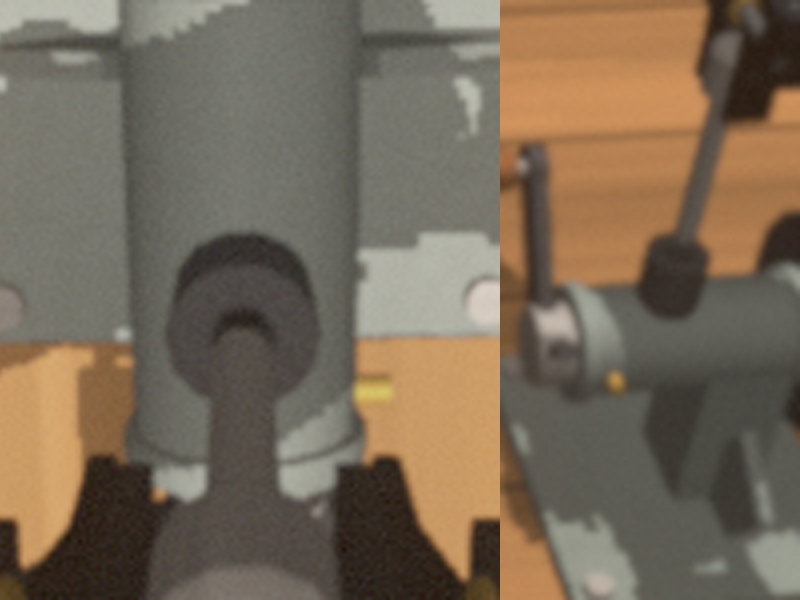

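The pin is centred on the bore in x and about 0.8 mm too far in +y. I'll correct that and lower it.

```bash
python3 -m creep '[{"dx":-0.08,"dy":0,"dz":0.4,"turn":0},{"dx":-0.08,"dy":0,"dz":0.8,"turn":0},{"dx":-0.08,"dy":0,"dz":1.2,"turn":0},{"dx":-0.08,"dy":0,"dz":1.4,"turn":0},{"dx":-0.08,"dy":0,"dz":1.6,"turn":0},{"dx":-0.08,"dy":0,"dz":1.6,"turn":0}]'
```

```text
clock: 6.05
tcp_pos: [0.579, 0.1351, 0.2632]
tool_rot: [-3.141, 0.0, 1.571]
force: [0.2, 0.2, -1.0]
grip_width: 0.0252
grip_force: 30.0
```

```bash
python3 -m creep '[{"dx":0,"dy":0,"dz":0.4,"turn":0},{"dx":0,"dy":0,"dz":0.8,"turn":0},{"dx":0,"dy":0,"dz":1.2,"turn":0},{"dx":0,"dy":0,"dz":1.2,"turn":0}]'
```

```text
clock: 6.45
tcp_pos: [0.5789, 0.1349, 0.2508]
tool_rot: [-3.141, 0.0, 1.571]
force: [1.0, 0.1, -0.7]
grip_width: 0.0249
grip_force: 30.0
```

In the bore without resistance. Next, down towards the tube.

```bash
python3 -m creep '[{"dx":0,"dy":0,"dz":0.4,"turn":0},{"dx":0,"dy":0,"dz":0.8,"turn":0},{"dx":0,"dy":0,"dz":1.2,"turn":0},{"dx":0,"dy":0,"dz":1.4,"turn":0},{"dx":0,"dy":0,"dz":1.6,"turn":0},{"dx":0,"dy":0,"dz":1.7,"turn":0}]'
```

```text
clock: 7.05
tcp_pos: [0.5791, 0.1351, 0.2344]
tool_rot: [-3.141, -0.0, 1.571]
force: [0.2, 0.2, -1.0]
grip_width: 0.0254
grip_force: 30.0
```

```bash
python3 -m creep '[{"dx":0,"dy":0,"dz":0,"turn":0},{"dx":0,"dy":0,"dz":0,"turn":0},{"dx":0,"dy":0,"dz":0,"turn":0},{"dx":0,"dy":0,"dz":0,"turn":0},{"dx":0,"dy":0,"dz":-3,"turn":0},{"dx":0,"dy":0,"dz":-7,"turn":0},{"dx":0,"dy":0,"dz":-8,"turn":0},{"dx":0,"dy":0,"dz":-8,"turn":0}]' 5
python3 - <<'E'
from h import *
o=env.get_obs();p,d=env.read_camera('wrist');t,dt=env.read_camera('top');s,ds=env.read_camera('scene')
np.savez('v5.npz',p=p,d=d,t=t,dt=dt,s=s,ds=ds,pos=o['tcp_pos'],rot=o['tool_rot'])
w=np.load('w3.npz')
for n,d_,im,oo in (('wrist',w['d'],w['p'],dict(tcp_pos=w['pos'],tool_rot=w['rot'])),('top',np.load('top0.npz')['d'],np.load('top0.npz')['p'],None),('scene',ds,s,None)):
    C=cloud(n,d_,oo);h=cv2.cvtColor(im,cv2.COLOR_BGR2HSV)
    m=(C[...,0]>.45)&(C[...,0]<.6)&(C[...,1]>-.01)&(C[...,1]<.058)&(C[...,2]>.16)&(C[...,2]<.25)
    P=C[m];print(n,len(P),np.median(P,0).round(4),*np.percentile(P,[3,97],axis=0).round(4))
    if n=='scene':
        m=(abs(C[...,0]-.578)<.025)&(abs(C[...,1]-.131)<.025)&(C[...,2]>.2)&(C[...,2]<.30);P=C[m];print('pin',len(P),np.percentile(P,[2,50,99],axis=0).round(4))
E
```

```text
clock: 7.85
tcp_pos: [0.5799, 0.1356, 0.3166]
tool_rot: [3.138, -0.001, 1.571]
force: [-0.1, 0.5, -0.3]
grip_width: 0.0499
grip_force: 0.0
wrist 991 [0.5258 0.0396 0.2031] [0.5129 0.016  0.1938] [0.5341 0.0555 0.2058]
top 171 [0.5178 0.0275 0.2035] [0.508  0.0039 0.194 ] [0.529  0.0522 0.2086]
scene 271 [0.529  0.0276 0.201 ] [0.5164 0.0045 0.1876] [0.5341 0.0535 0.2074]
pin 284 [[0.5714 0.1173 0.2027]
 [0.5847 0.1267 0.2512]
 [0.5928 0.1402 0.2671]]
```

The pin stands on the tube (top at 0.267). The crank handle is at about (0.52,0.03,0.194), so θ≈0.66. Next I straddle the handle with loosely opened fingers.

```bash
python3 -m creep '[{"dx":-4,"dy":-2,"dz":0,"turn":0},{"dx":-8,"dy":-4,"dz":0,"turn":0},{"dx":-10.9,"dy":-5.9,"dz":0,"turn":0},{"dx":-10.9,"dy":-5.9,"dz":2,"turn":0},{"dx":-10.9,"dy":-5.9,"dz":5,"turn":0},{"dx":-10.9,"dy":-5.9,"dz":8,"turn":0},{"dx":-10.9,"dy":-5.9,"dz":10,"turn":0},{"dx":-10.9,"dy":-5.9,"dz":12,"turn":0},{"dx":-10.9,"dy":-5.9,"dz":13.6,"turn":0},{"dx":-10.9,"dy":-5.9,"dz":13.6,"turn":0}]' 3.6
python3 - <<'E'
from h import *
s,ds=env.read_camera('scene');w,_=env.read_camera('wrist')
a=cv2.resize(s[110:260,370:520],(400,400),interpolation=cv2.INTER_CUBIC);b=cv2.resize(w[100:300,220:420],(400,400),interpolation=cv2.INTER_CUBIC)
cv2.imwrite('pics/h1.png',np.hstack([a,b]))
E
```

```text
clock: 9.0
tcp_pos: [0.5179, 0.0257, 0.1752]
tool_rot: [-3.136, -0.0, 1.571]
force: [0.0, -0.5, 0.1]
grip_width: 0.0359
grip_force: 0.0
```

View pics/h1.png

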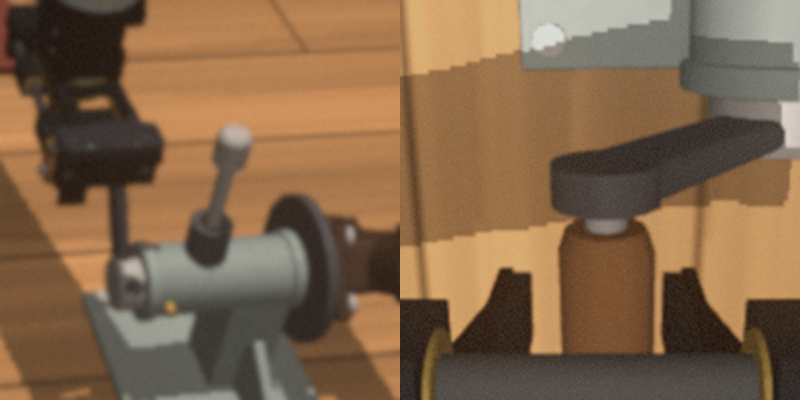

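The handle is between the fingers with the pin standing. Start cranking.

```bash
python3 -m creep '[{"dx":0,"dy":0.3,"dz":0,"turn":0},{"dx":0,"dy":0.6,"dz":0,"turn":0},{"dx":0,"dy":0.8,"dz":-0.1,"turn":0},{"dx":0,"dy":1.0,"dz":-0.2,"turn":0},{"dx":0,"dy":1.2,"dz":-0.35,"turn":0},{"dx":0,"dy":1.4,"dz":-0.5,"turn":0},{"dx":0,"dy":1.6,"dz":-0.65,"turn":0},{"dx":0,"dy":1.8,"dz":-0.75,"turn":0},{"dx":0,"dy":2.0,"dz":-0.85,"turn":0},{"dx":0,"dy":2.2,"dz":-0.95,"turn":0},{"dx":0,"dy":2.4,"dz":-1.05,"turn":0},{"dx":0,"dy":2.6,"dz":-1.15,"turn":0},{"dx":0,"dy":2.8,"dz":-1.2,"turn":0}]'
cat > chk.py <<'E'
from h import *
s,ds=env.read_camera('scene');o=env.get_obs();C=cloud('scene',ds)
m=(abs(C[...,0]-.578)<.025)&(abs(C[...,1]-.131)<.025)&(C[...,2]>.19)&(C[...,2]<.30);P=C[m]
print('pin top',np.percentile(P[:,2],99).round(4),'tcp',o['tcp_pos'].round(4),'F',o['force'].round(1),'t',o['clock'])
E
python3 chk.py
```

```text
clock: 10.4
tcp_pos: [0.5484, 0.0262, 0.1907]
tool_rot: [3.141, -0.0, 1.571]
force: [-4.2, 1.2, 0.8]
grip_width: 0.036
grip_force: 1.8
pin top 0.2666 tcp [0.5488 0.0262 0.1908] F [-2.1  2.4  0.8] t 10.45
```

```bash
python3 -m creep '[{"dx":0,"dy":0.12,"dz":-0.05,"turn":0},{"dx":0,"dy":0.24,"dz":-0.1,"turn":0},{"dx":0,"dy":0.36,"dz":-0.15,"turn":0},{"dx":0,"dy":0.48,"dz":-0.2,"turn":0},{"dx":0,"dy":0.6,"dz":-0.24,"turn":0},{"dx":0,"dy":0.72,"dz":-0.28,"turn":0},{"dx":0,"dy":0.84,"dz":-0.32,"turn":0},{"dx":0,"dy":0.96,"dz":-0.35,"turn":0}]'; python3 chk.py
```

```text
clock: 11.25
tcp_pos: [0.5579, 0.0261, 0.1941]
tool_rot: [3.141, -0.0, 1.571]
force: [-3.6, 2.7, 0.2]
grip_width: 0.0361
grip_force: 1.5
pin top 0.2522 tcp [0.5581 0.026  0.1942] F [-3.1  1.1 -0.3] t 11.3
```

```bash
python3 -m creep '[{"dx":0,"dy":0.12,"dz":-0.03,"turn":0},{"dx":0,"dy":0.24,"dz":-0.06,"turn":0},{"dx":0,"dy":0.36,"dz":-0.09,"turn":0},{"dx":0,"dy":0.48,"dz":-0.12,"turn":0},{"dx":0,"dy":0.6,"dz":-0.15,"turn":0},{"dx":0,"dy":0.72,"dz":-0.18,"turn":0}]'; python3 chk.py
```

```text
clock: 11.9
tcp_pos: [0.5651, 0.0261, 0.1959]
tool_rot: [3.142, -0.0, 1.571]
force: [-2.9, 1.3, 1.0]
grip_width: 0.0359
grip_force: 1.6
pin top 0.252 tcp [0.5653 0.026  0.1959] F [-3.4  1.9 -1. ] t 11.95
```

The pin dropped 14.5 mm, and the small further turn was just clearance. I'll back the fingers off the handle, rise, and go over the pin with closed fingers.

```bash
python3 -m creep '[{"dx":0,"dy":-0.3,"dz":0,"turn":0},{"dx":0,"dy":-0.6,"dz":0,"turn":0},{"dx":0,"dy":-0.6,"dz":-2,"turn":0},{"dx":0,"dy":-0.6,"dz":-5,"turn":0},{"dx":0,"dy":-0.6,"dz":-8,"turn":0},{"dx":0,"dy":-0.6,"dz":-10,"turn":0},{"dx":0,"dy":-0.6,"dz":-10,"turn":0}]' && python3 -m creep '[{"dx":3,"dy":0.5,"dz":0,"turn":0},{"dx":6,"dy":1,"dz":0,"turn":0},{"dx":9,"dy":2,"dz":0,"turn":0},{"dx":10.7,"dy":2,"dz":0,"turn":0},{"dx":10.7,"dy":2,"dz":1,"turn":0},{"dx":10.7,"dy":2,"dz":2,"turn":0},{"dx":10.7,"dy":2,"dz":3,"turn":0},{"dx":10.7,"dy":2,"dz":3,"turn":0},{"dx":10.7,"dy":2,"dz":3,"turn":0}]' 0; python3 chk.py
python3 - <<'E'
from h import *
s,ds=env.read_camera('scene');w,_=env.read_camera('wrist')
a=cv2.resize(s[110:260,370:520],(400,400),interpolation=cv2.INTER_CUBIC);b=cv2.resize(w[100:300,220:420],(400,400),interpolation=cv2.INTER_CUBIC)
cv2.imwrite('pics/p1.png',np.hstack([a,b]))
E
```

```text
clock: 12.65
tcp_pos: [0.5603, 0.0259, 0.2993]
tool_rot: [3.136, 0.0, 1.571]
force: [0.1, -0.4, 0.3]
grip_width: 0.0362
grip_force: 0.0
clock: 13.55
tcp_pos: [0.5789, 0.1319, 0.2655]
tool_rot: [-3.141, 0.0, 1.57]
force: [-0.3, 0.6, 0.6]
grip_width: 0.0006
grip_force: 0.0
pin top 0.2988 tcp [0.5791 0.1323 0.266 ] F [-0.1  0.9  0.4] t 13.6
```

View pics/p1.png

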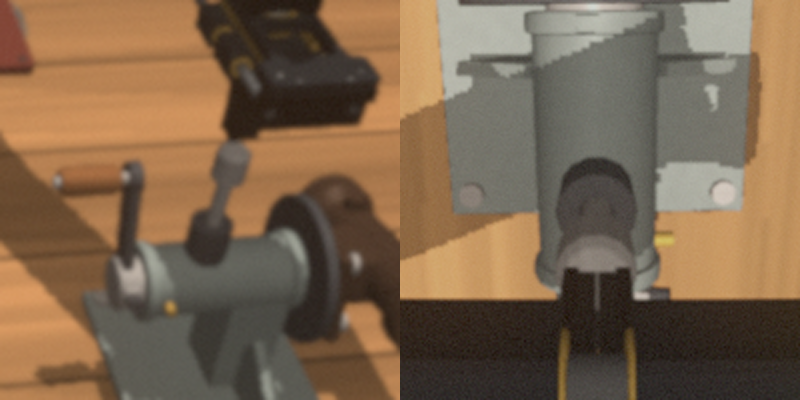

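Closed fingers are centred over the dropped knob and the handle is free. Press down gently.

```bash
python3 -m creep '[{"dx":0,"dy":0,"dz":0.5,"turn":0},{"dx":0,"dy":0,"dz":1,"turn":0},{"dx":0,"dy":0,"dz":1.4,"turn":0},{"dx":0,"dy":0,"dz":1.7,"turn":0},{"dx":0,"dy":0,"dz":2,"turn":0},{"dx":0,"dy":0,"dz":2.0,"turn":0}]' && python3 -m creep '[{"dx":0,"dy":0,"dz":0.3,"turn":0},{"dx":0,"dy":0,"dz":0.6,"turn":0},{"dx":0,"dy":0,"dz":0.9,"turn":0},{"dx":0,"dy":0,"dz":1.2,"turn":0},{"dx":0,"dy":0,"dz":1.2,"turn":0}]'
```

```text
clock: 14.3
tcp_pos: [0.5789, 0.133, 0.2456]
tool_rot: [-3.141, 0.0, 1.571]
force: [0.1, 1.1, -0.3]
grip_width: 0.0002
grip_force: 0.0
clock: 14.8
tcp_pos: [0.5789, 0.1329, 0.2336]
tool_rot: [-3.141, 0.0, 1.571]
force: [-0.9, -0.8, -0.4]
grip_width: 0.0006
grip_force: 0.0
```

```bash
python3 -m creep '[{"dx":0,"dy":0,"dz":0.5,"turn":0},{"dx":0,"dy":0,"dz":1,"turn":0},{"dx":0,"dy":0,"dz":1.5,"turn":0},{"dx":0,"dy":0,"dz":1.9,"turn":0},{"dx":0,"dy":0,"dz":2.2,"turn":0},{"dx":0,"dy":0,"dz":2.4,"turn":0}]'
python3 - <<'E'
from h import *
s,ds=env.read_camera('scene')
cv2.imwrite('pics/p2.png',cv2.resize(s[110:260,370:520],(500,500),interpolation=cv2.INTER_CUBIC))
E
```

```text
clock: 15.4
tcp_pos: [0.5793, 0.1328, 0.21]
tool_rot: [3.141, 0.0, 1.571]
force: [0.8, -2.1, 4.6]
grip_width: 0.0007
grip_force: 2.3
```

View pics/p2.png

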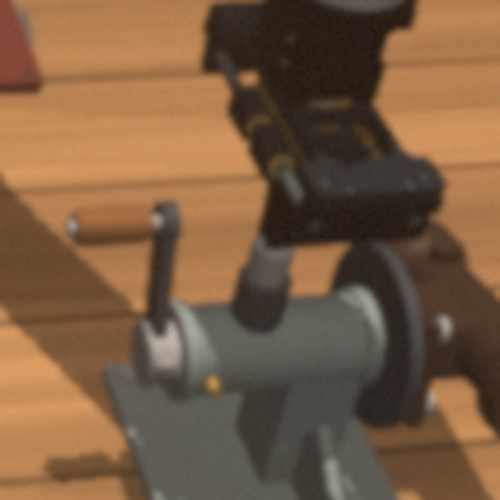

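The knob is almost on the boss, with the fingers on top. Press the last few millimetres, watching the force.

```bash
python3 -m creep '[{"dx":0,"dy":0,"dz":0.1,"turn":0},{"dx":0,"dy":0,"dz":0.2,"turn":0},{"dx":0,"dy":0,"dz":0.3,"turn":0},{"dx":0,"dy":0,"dz":0.3,"turn":0}]'
```

```text
clock: 15.85
tcp_pos: [0.5793, 0.1331, 0.2084]
tool_rot: [3.14, 0.0, 1.571]
force: [-3.5, -2.5, 13.6]
grip_width: 0.0008
grip_force: 6.9
```

```bash
python3 -m creep '[{"dx":0,"dy":0,"dz":0.1,"turn":0},{"dx":0,"dy":0,"dz":0.2,"turn":0},{"dx":0,"dy":0,"dz":0.2,"turn":0},{"dx":0,"dy":0,"dz":0.2,"turn":0}]'
```

```text
clock: 16.25
tcp_pos: [0.5795, 0.1331, 0.2083]
tool_rot: [3.138, 0.0, 1.571]
force: [-7.8, -4.3, 27.0]
grip_width: 0.0008
grip_force: 13.2
```

It stops rigidly at 27 N with the top at 0.208, so the pin is home. Retreat and check.

```bash
python3 -m creep '[{"dx":0,"dy":0,"dz":-0.5,"turn":0},{"dx":0,"dy":0,"dz":-2,"turn":0},{"dx":0,"dy":0,"dz":-6,"turn":0},{"dx":0,"dy":0,"dz":-10,"turn":0},{"dx":0,"dy":0,"dz":-12,"turn":0},{"dx":0,"dy":0,"dz":-12,"turn":0},{"dx":0,"dy":0,"dz":-12,"turn":0},{"dx":0,"dy":0,"dz":-12,"turn":0}]'; python3 chk.py
python3 - <<'E'
from h import *
o=env.get_obs();w,d=env.read_camera('wrist');C=cloud('wrist',d,o)
m=(abs(C[...,0]-.58)<.02)&(abs(C[...,1]-.131)<.02)&(C[...,2]>.195)&(C[...,2]<.25);P=C[m]
print(len(P),np.median(P,0),P[:,2].max())
E
```

```text
clock: 17.05
tcp_pos: [0.5785, 0.1329, 0.3236]
tool_rot: [-3.14, 0.0, 1.571]
force: [0.2, -0.0, -0.9]
grip_width: -0.0001
grip_force: 0.0
pin top 0.2103 tcp [0.5784 0.1329 0.3235] F [-0.   0.7 -0.1] t 17.1
620 [0.58103378 0.13295809 0.20651775] 0.2091781467219333
```

The knob top is at about 0.207–0.210, against 0.208 for home. Hand in.

```bash
python3 -c "
from station import env
print(env.sign_off())"
```

```text
the job is handed in; nothing more can be done
None
```

The lock pin is home in the stand through the tube's cross-hole, the crank and pin are released, and the job was handed in at about 17 s; no verdict came back.

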